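# Open the sprung lid of the coffee-capsule box

## Task

Guests want coffee: open the larger of the two wooden boxes with a push button on the lid. The lid is strongly sprung, so press its round button to release the catch and then ease the lid up slowly to its stop, steadying it all the way so that it never flies open, and leave it standing open. Leave the smaller box shut.

Things in the scene. Friction and masses are not known exactly. Their poses are not given: they have to be found in the camera images.
- large_box_lid (a joint): Lid of the larger box, rad: 0 shut, 1.1 open at its stop, where it stays. A flat plate 150 mm (button side to hinge) x 170 mm, top face 101 mm above the worktop, hinged on the rim far from the robot (box yaw up to 0.45 rad). Sprung open: shut but unlatched, it pushes up with 4.5 N at the button, 0.5 N at the stop. Let go it flies open (3 rad/s is too fast); the last 0.15 rad is soft.
- large_box_button_top (a point): Centre of the top of the larger box's round steel button, 26 mm across, in a dark collar on the lid, 122 mm from the hinge, 28 mm from the front edge; top 113 mm above the worktop, 12 mm above the lid. Goes down 6 mm under 3 N, freeing the catch from 4 mm, and stays down while pressed. It rides on the lid, on a circle about the hinge: follow it with the tips on the lid's outer face.
- large_box_hinge (a point): Middle of the larger box's hinge axis, level with the rim, 90 mm above the worktop; fixed. x points level from the button side to the hinge side, y along the hinge axis, z up. The box is light wood, 150 mm deep (along x), 170 mm wide, fixed in place, with coffee capsules inside.
- small_box_lid (a joint): Lid of the smaller box (110 x 110 mm, 60 mm high to the rim, the same wood and make, with a like button), rad: 0 shut. It must stay shut. Either box may be the one on the left.

How it is judged:
By the outcome, as a careful person would: the job done as asked, in the order asked, and still so for the second after the job is handed in, with the robot touching nothing.
It also fails if it takes over 35 s, if anything falls off the work surface, if the arm or the gripper's body presses on something with over 40 N, if the wrist force passes 120 N, or if a joint passes its speed limit or range.

## Robot

A 6-joint arm with a two-finger parallel gripper is mounted at the origin on a cart in front of the work surface, level with it; the furniture and walls round the work are solid. World frame = base frame: x ahead of the robot, y to its left, z up, the work surface at z = 0. Lengths are in m, angles in rad, forces in N, time in s.
With the tool pointing down it reaches from about 0.35 to 0.725 m from the base axis. Payload 6 kg.
Tool frame: the origin (TCP) lies at the very end of the fingers, on their centre line; the grasp point (between the pads) lies 19 mm behind it; z points along the fingers, y is the direction in which the jaws open and shut (so a half turn about z gives the same grasp; the last joint's range is limited). The gripper opens to 85 mm and grips with 20 to 120 N. Pads are 22 mm wide; open, the fingers measure 114 mm over their backs; the gripper's body (76 mm by 85 mm) begins 54 mm behind the grasp point. The pads swing forward as they close: fully open they stand 13 mm farther back than shut.
Start: joints at [1.649, 0.04, 0.085, 0, -1.615, -0.334], TCP at [0.152, 0.58, 0.231] pointing down, gripper open.
Joint ranges: [-2.56, 2.56], [-1.29, 2.01], [-1.08, 1.49], [-3.29, 1.98], [-2.81, -0.18], [-2.99, 2.99]. Speed limits (rad/s): [2.57, 2.57, 3.01, 3.14, 3.14, 3.14].

## Interface

Orientations are given as a unit quaternion [w, x, y, z].
In Python, from rig import env, imaging, ticket gives the robot as it stands. The module is installed in compiled form; this text tells all that it offers.
- The arm moves only by the tool arm_command, never from a script. Its argument "series" is a list of rows, each an object of numbers: "tx", "ty", "tz": the shift along the tool's x, y, z in units of 40 mm (1.0 is 40 mm); "yaw": the turn about the tool's z in degrees. A call has 1 to 20 rows; each row shifts and turns the commanded pose from where the row before left it, along the tool's axes as they then stand; what a row does not reach is not made up. A row lasts 1/12 s, in which the tool goes at most 41.7 mm and 7.16 degrees, less where a joint would pass 70% of its speed; a pose out of reach is approached as far as the arm can. A call is refused whole if a number of a shift passes 1 or a number of a turn 7.16, either way. A call with a gripper value outside its range is refused whole. "gripper" is the opening, from -1 (shut) to 1 (fully open), set as the call begins (left out, the last holds). The fingers move at their own pace and stop on an object; "grip_force" is the grip in N (left out, the last holds). Time passes only in rows, so rows that do not move let the fingers close. It gives the time, the measured TCP pose, the force and the opening at its end, in the units of the state.
- env.get_obs(): the state, without advancing time (a new reading comes with each control period).
- imaging.get_image(name): name is "scene" or "top" or "wrist"; returns a dict with "frame" (400x640x3 uint8, red, green, blue), "camera_matrix" (3x3 intrinsics, pixels), "k1" (the pictures are not rectified: a ray, as slopes to the right and down, at radius r is drawn at 1 + k1 r^2 times it, then the intrinsics apply), "R" (3x3) and "t" (3): a world point X has camera coordinates R X + t. Camera axes: x right, y down, z forward; pixel columns grow to the right and rows downward; lengths in m; the calibration is good to about 2 mm. A picture is of the moment at which its call begins. There is no depth.
- ticket.hand_in(): hands the job in, once; it reports no verdict.
The state is a dict: "time": time; "joint_pos": joint angles; "joint_vel": joint speeds; "joint_efforts": joint torques, N m; "eef_pos": TCP position; "tcp_rot": TCP orientation; "force": force on the tool from outside, world axes, zero at the start; "moment": the same for the moment, N m; "grip_width": opening from 0.0 (shut) to 1.0 (fully open).
Only numpy, scipy, OpenCV 4.12 (cv2) and the standard library are available. Lean on these libraries where they do the work, as an engineer would, in place of code of your own. Each camera call takes 0.05 s, during which the arm holds its last target.

## Working session

There is one attempt and no reset: what is moved stays moved. The work goes in short steps, Python scripts to look and compute and a tool call to move; the robot and the scene stay as the last step left them, time stands still between calls to the robot, and variables do not carry over. Pictures are saved under pics/ and viewed, and the job is handed in when it is done.

Besides the shell and the picture viewer there is one more tool, called after "Request:" as name(argument=value, ...), one argument or row to a line, values as JSON. arm_command: Moves the arm, as the interface text tells. Its arguments: {"type":"object","properties":{"series":{"type":"array","items":{"type":"object","properties":{"tx":{"type":"number"},"ty":{"type":"number"},"tz":{"type":"number"},"yaw":{"type":"number"}}}},"gripper":{"type":"number"},"grip_force":{"type":"number"}},"required":["series"]}

```bash
mkdir -p pics
cat > h.py <<'E'
import numpy as np, cv2
from rig import env, imaging, ticket
def snap(n,f):
    d=imaging.get_image(n); cv2.imwrite('pics/'+f,d['frame'][:,:,::-1]); return d
def ray(d,u,v):
    K=d['camera_matrix'];x=(u-K[0,2])/K[0,0];y=(v-K[1,2])/K[1,1]
    a,b=x,y
    for _ in range(30):
        s=1+d['k1']*(a*a+b*b);a,b=x/s,y/s
    R=np.array(d['R']);t=np.array(d['t'])
    return -R.T@t, R.T@np.array([a,b,1])
def onz(d,u,v,z):
    c,r=ray(d,u,v); return c+r*(z-c[2])/r[2]
E
python3 - <<'E'
from h import *
for n in ['scene','top','wrist']:
    d=snap(n,n+'0.png'); print(n,np.round(-d['R'].T@d['t'],3),d['k1'])
print(env.get_obs())
E
```

```text
scene [-0.009 -0.516  0.517] 0.029688452751938908
top [ 0.414 -0.008  1.187] -0.0989199244134233
wrist [0.229 0.56  0.373] -0.04334101410650698
{'time': 0.15, 'joint_pos': array([ 1.64869288e+00,  4.06760048e-02,  8.40418314e-02, -3.67495338e-04,
       -1.61551332e+00, -3.33684415e-01]), 'joint_vel': array([-0.00139299,  0.00042484,  0.00214503,  0.00019845, -0.00103535,
        0.0007407 ]), 'joint_efforts': array([-2.61594920e-03, -3.68610477e+01,  3.47693145e+01,  6.93625420e+00,
       -4.39066876e-03,  2.34073049e-06]), 'eef_pos': array([0.15167955, 0.58024089, 0.23050184]), 'tcp_rot': array([ 6.98839582e-04,  9.91833501e-01, -1.27537506e-01, -4.16466506e-05]), 'force': array([ 0.20852707,  0.63662   , -0.12241657]), 'moment': array([ 0.04805209, -0.02483272, -0.00423325]), 'grip_width': 1.0010317800452713}
```

View pics/top0.png

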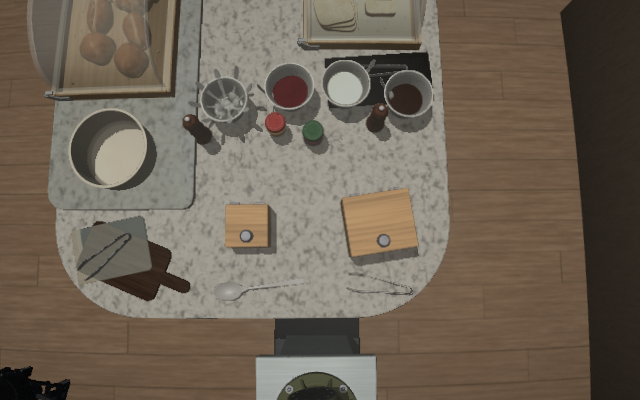

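View pics/scene0.png

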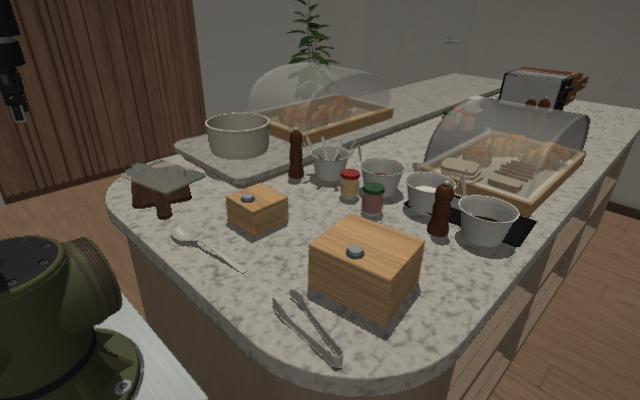

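The top view shows the larger box on the right, with its button at about (384,240) and lid corners near (342,197), (408,188), (418,249) and (350,258). The smaller box is on the left, with its button at (246,236). Next I'll measure these.

Run:
```python
from h import *
d=snap('top','top1.png'); f=d['frame']
hsv=cv2.cvtColor(f,cv2.COLOR_RGB2HSV)
m=cv2.inRange(hsv,(8,75,90),(25,255,255)); m[:, :330]=0;m[:,440:]=0;m[:170]=0;m[275:]=0
m=cv2.morphologyEx(m,cv2.MORPH_OPEN,np.ones((3,3)))
c=max(cv2.findContours(m,0,2)[0],key=cv2.contourArea)
h=cv2.convexHull(c); r=cv2.minAreaRect(c);b=cv2.boxPoints(r);print(r)
P=np.array([onz(d,u,v,.101) for u,v in b]);print(P.round(4))
print([np.linalg.norm(P[i]-P[i-1]).round(4) for i in range(4)])
q=cv2.approxPolyDP(h,6,True)[:,0];print(q,[onz(d,*p,.101).round(4) for p in q])
big=cv2.resize(f[170:280,320:440],None,fx=5,fy=5,interpolation=cv2.INTER_CUBIC)
cv2.imwrite('pics/topz.png',big[:,:,::-1])
s=snap('scene','s1.png');f=s['frame']
big2=cv2.resize(f[210:320,300:430],None,fx=5,fy=5,interpolation=cv2.INTER_CUBIC)
cv2.imwrite('pics/sz.png',big2[:,:,::-1])
def btn(f,x0,x1,y0,y1):
    hs=cv2.cvtColor(f,cv2.COLOR_RGB2HSV)[y0:y1,x0:x1]
    m=(hs[...,1]<60).astype(np.uint8)
    n,l,st,ce=cv2.connectedComponentsWithStats(m)
    i=1+np.argmax(st[1:,4]); print(st[i],ce[i]+[x0,y0]); return ce[i]+[x0,y0]
a=btn(d['frame'],370,398,226,254); e=btn(s['frame'],340,372,240,262)
print(onz(d,*a,.111),onz(s,*e,.111))
c1,r1=ray(d,*a);c2,r2=ray(s,*e)
A=np.stack([r1,-r2],1);x=np.linalg.lstsq(A,c2-c1,rcond=None)[0];print(c1+r1*x[0],c2+r2*x[1])
```

```text
((379.3935241699219, 221.83975219726562), (60.06247329711914, 68.46994018554688), 80.83765411376953)
[[ 0.5577 -0.0671  0.101 ]
 [ 0.5838 -0.2379  0.101 ]
 [ 0.435  -0.2567  0.101 ]
 [ 0.4105 -0.0884  0.101 ]]
[np.float64(0.1487), np.float64(0.1727), np.float64(0.15), np.float64(0.1701)]
[[407 188]
 [417 245]
 [351 256]
 [342 198]] [array([ 0.5806, -0.2342,  0.101 ]), array([ 0.4376, -0.2544,  0.101 ]), array([ 0.4128, -0.0899,  0.101 ]), array([ 0.5568, -0.0701,  0.101 ])]
[  7   8  13  13 127] [383.2519685  240.14173228]
[  6   5  18  14 188] [354.69148936 251.38297872]
[ 0.45042336 -0.16902967  0.111     ] [ 0.44378439 -0.17682363  0.111     ]
[ 0.45066514 -0.17009313  0.10389672] [ 0.45152025 -0.17103216  0.10406642]
```

View pics/topz.png

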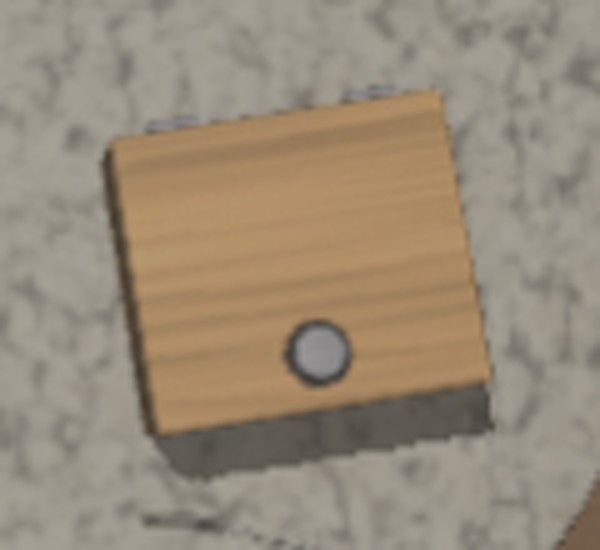

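View pics/sz.png

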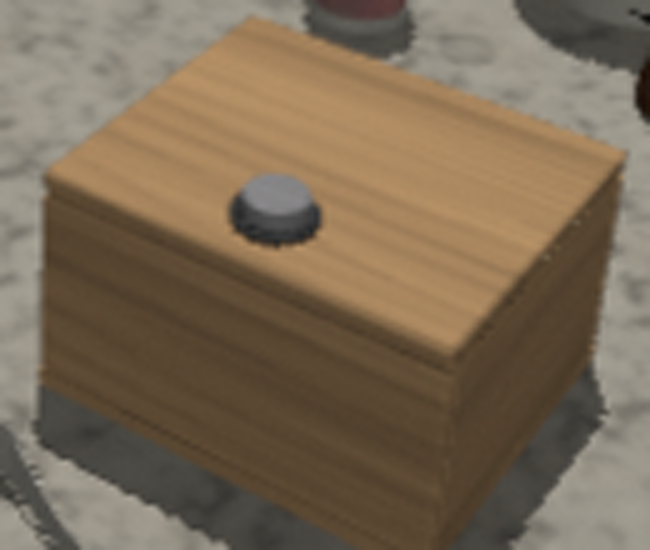

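The two fits agree. The button is at about (0.4505, -0.169), the box yaw is about 0.143 rad, the hinge middle is at about (0.571, -0.152), and the lid measures 149 x 172 mm as specified. I'll shut the fingers, align tool x with box x and travel over.

Request:
arm_command(
  series=[
    {"yaw":-5.7},
    {"yaw":-5.7,"tx":0.3},
    {"yaw":-5.7,"tx":0.4,"ty":0.2},
    {"yaw":-5.8,"tx":0.4,"ty":0.4},
    {"tx":0.4,"ty":0.6},
    {"tx":0.4,"ty":0.8},
    {"tx":0.4,"ty":0.8},
    {"tx":0.4,"ty":0.8},
    {"tx":0.4,"ty":0.8},
    {"tx":0.4,"ty":0.8},
    {"tx":0.4,"ty":0.8},
    {"tx":0.4,"ty":0.8},
    {"ty":0.8},
    {"ty":0.8},
    {"ty":0.8},
    {"ty":0.8},
    {"ty":0.8},
    {"ty":0.8},
    {"ty":0.8},
    {"ty":0.8},
  ],
  gripper=-1,
)

```text
invalid input at $.series[0]: expected keys tx, ty, tz, yaw
```

Request:
arm_command(
  series=[
    {"ty":0.8},
    {"ty":0.8},
    {"ty":0.8},
    {"ty":0.8},
    {"ty":0.8},
    {"ty":0.8},
    {"ty":0.6},
    {"ty":0.4},
    {"ty":0.2},
    {},
    {},
  ],
)

```text
invalid input at $.series[0]: expected keys tx, ty, tz, yaw
```

All four keys are needed in every row.

Request:
arm_command(
  series=[
    {"tx":0,"ty":0,"tz":0,"yaw":-5.7},
    {"tx":0.3,"ty":0,"tz":0,"yaw":-5.7},
    {"tx":0.4,"ty":0.2,"tz":0,"yaw":-5.7},
    {"tx":0.4,"ty":0.4,"tz":0,"yaw":-5.8},
    {"tx":0.4,"ty":0.6,"tz":0,"yaw":0},
    {"tx":0.4,"ty":0.8,"tz":0,"yaw":0},
    {"tx":0.4,"ty":0.8,"tz":0,"yaw":0},
    {"tx":0.4,"ty":0.8,"tz":0,"yaw":0},
    {"tx":0.4,"ty":0.8,"tz":0,"yaw":0},
    {"tx":0.4,"ty":0.8,"tz":0,"yaw":0},
    {"tx":0.4,"ty":0.8,"tz":0,"yaw":0},
    {"tx":0.4,"ty":0.8,"tz":0,"yaw":0},
    {"tx":0.4,"ty":0.8,"tz":0,"yaw":0},
    {"tx":0,"ty":0.8,"tz":0,"yaw":0},
    {"tx":0,"ty":0.8,"tz":0,"yaw":0},
    {"tx":0,"ty":0.8,"tz":0,"yaw":0},
    {"tx":0,"ty":0.8,"tz":0,"yaw":0},
    {"tx":0,"ty":0.8,"tz":0,"yaw":0},
    {"tx":0,"ty":0.8,"tz":0,"yaw":0},
    {"tx":0,"ty":0.6,"tz":0,"yaw":0},
  ],
  gripper=-1,
)

```text
time: 1.92
eef_pos: [0.4094, 0.0821, 0.2317]
tcp_rot: [-0.0, 0.997, 0.072, 0.0]
force: [0.3, 0.5, 0.6]
grip_width: 0.002
```

Request:
arm_command(
  series=[
    {"tx":0.2,"ty":0.8,"tz":0,"yaw":0},
    {"tx":0,"ty":0.8,"tz":0,"yaw":0},
    {"tx":0,"ty":0.8,"tz":0,"yaw":0},
    {"tx":0,"ty":0.8,"tz":0.3,"yaw":0},
    {"tx":0,"ty":0.8,"tz":0.3,"yaw":0},
    {"tx":0,"ty":0.7,"tz":0.4,"yaw":0},
    {"tx":0,"ty":0.5,"tz":0.4,"yaw":0},
    {"tx":0,"ty":0.3,"tz":0.4,"yaw":0},
    {"tx":0,"ty":0.2,"tz":0.4,"yaw":0},
    {"tx":0,"ty":0,"tz":0,"yaw":0},
    {"tx":0,"ty":0,"tz":0,"yaw":0},
  ],
)

```text
time: 2.83
eef_pos: [0.4495, -0.1407, 0.1428]
tcp_rot: [0.0, 0.997, 0.071, -0.001]
force: [0.6, 0.3, 0.9]
grip_width: 0.001
```

Run:
```python
from h import *
d=snap('wrist','w1.png'); s=snap('scene','s2.png')
cv2.imwrite('pics/s2z.png',cv2.resize(s['frame'][130:330,280:440],None,fx=3,fy=3)[:,:,::-1])
o=env.get_obs();print(o['eef_pos'],o['tcp_rot'],o['force'],o['joint_pos'])
```

```text
[ 0.45052666 -0.14009491  0.14462232] [2.76643771e-04 9.97399314e-01 7.20686809e-02 7.98271520e-04] [0.57668518 0.17535968 0.15183496] [ 1.28615299e-01 -3.08406241e-01 -3.87626881e-01  6.44638561e-04
 -1.49001294e+00  1.58639199e+00]
```

View pics/w1.png

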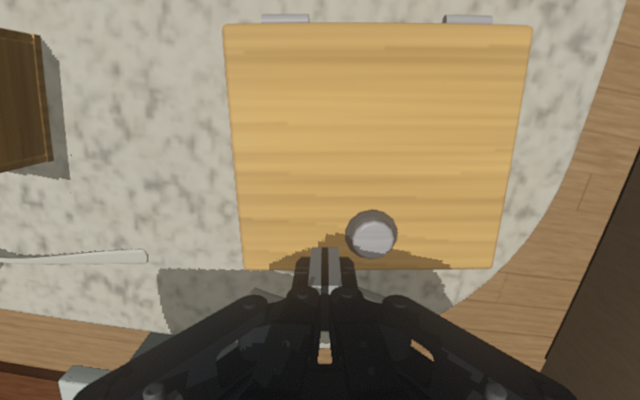

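View pics/s2z.png

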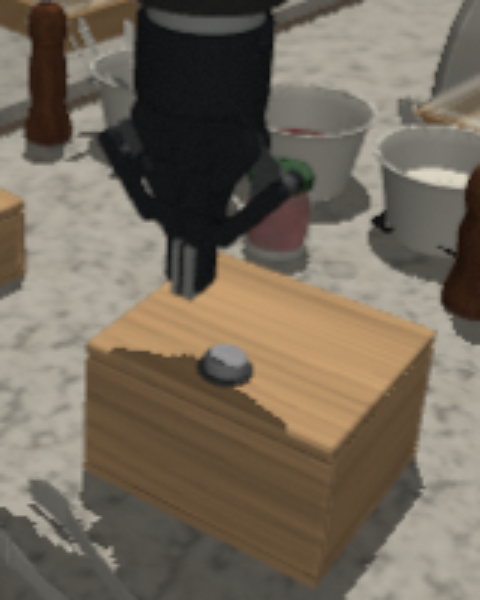

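The wrist view shows the lid square to the tool, with its back edge level at row 25. The button is at (375,237) and the fingertips are about 28 mm to its left. I'll cast the button from this view.

Run:
```python
from h import *
d=imaging.get_image('wrist'); o=env.get_obs(); p=o['eef_pos']
f=d['frame']; g=f[200:265,335:410]; 
hs=cv2.cvtColor(g,cv2.COLOR_RGB2HSV); m=((hs[...,1]<50)&(hs[...,2]>110)).astype(np.uint8)
n,l,st,ce=cv2.connectedComponentsWithStats(m);i=1+np.argmax(st[1:,4]);print(st[i],ce[i]+[335,200])
B=onz(d,*(ce[i]+[335,200]),.113);print(B)
q=o['tcp_rot'];a=2*np.arctan2(q[2],q[1]);print(a)
x=np.array([np.cos(a),np.sin(a)]);y=np.array([np.sin(a),-np.cos(a)])
for b in [B[:2],np.array([.4505,-.169])]:
    e=b-p[:2];print('mm x,y',1e3*e@x,1e3*e@y)
C=[onz(d,u,v,.101)[:2] for u,v in [(223,26),(531,26),(493,268),(243,268)]]
print(np.round(C,4),'hinge mid',(C[0]+C[1])/2,'front',(C[2]+C[3])/2,'yaws',[np.arctan2(*( (C[0]-C[1])*[-1,1]))])
```

```text
[  18   18   41   36 1093] [373.27904849 236.8252516 ]
[ 0.45445753 -0.16985711  0.113     ]
0.14462485161586547
mm x,y -0.5832382925054415 30.145868689351133
mm x,y -4.375922459151641 28.727338250893187
[[ 0.5596 -0.0692]
 [ 0.585  -0.235 ]
 [ 0.4377 -0.2591]
 [ 0.4138 -0.0897]] hinge mid [ 0.57232667 -0.15208562] front [ 0.42579057 -0.17439576] yaws [np.float64(0.15217514291315698)]
```

Request:
arm_command(
  series=[
    {"tx":0.05,"ty":0.25,"tz":0,"yaw":0},
    {"tx":0,"ty":0.25,"tz":0,"yaw":0},
    {"tx":0,"ty":0.235,"tz":0,"yaw":0},
    {"tx":0,"ty":0,"tz":0.3,"yaw":0},
    {"tx":0,"ty":0,"tz":0.3,"yaw":0},
    {"tx":0,"ty":0,"tz":0.1,"yaw":0},
    {"tx":0,"ty":0,"tz":0,"yaw":0},
    {"tx":0,"ty":0,"tz":0,"yaw":0},
  ],
)

```text
time: 3.65
eef_pos: [0.4559, -0.169, 0.1148]
tcp_rot: [0.0, 0.997, 0.072, -0.001]
force: [0.2, -0.4, 0.7]
grip_width: -0.001
```

Run:
```python
from h import *
d=snap('wrist','w2.png'); s=snap('scene','s3.png')
cv2.imwrite('pics/s3z.png',cv2.resize(s['frame'][180:300,300:430],None,fx=5,fy=5)[:,:,::-1])
o=env.get_obs();print(o['eef_pos'],o['tcp_rot'],o['force'],o['time'])
```

```text
[ 0.45638138 -0.1690265   0.11564351] [1.42003996e-04 9.97400165e-01 7.20615195e-02 1.69779295e-04] [-0.32054178  0.06703871  0.90638437] 3.75
```

View pics/s3z.png

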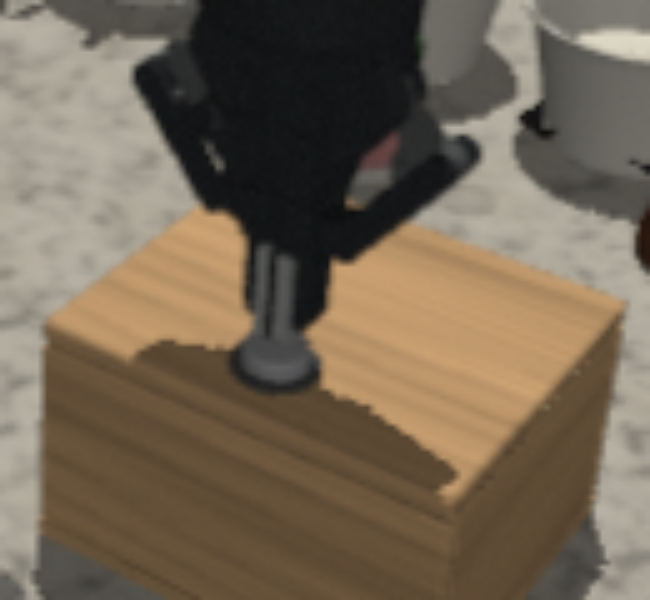

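View pics/w2.png

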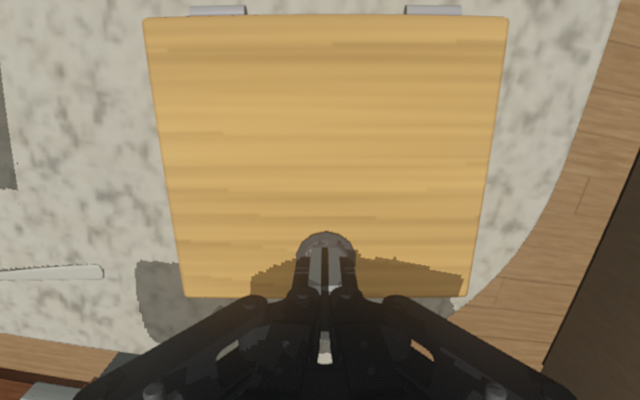

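The tips are centred over the button, set slightly to its far side as intended. I'll press in 1 mm rows.

Request:
arm_command(
  series=[
    {"tx":0,"ty":0,"tz":0.025,"yaw":0},
    {"tx":0,"ty":0,"tz":0.025,"yaw":0},
    {"tx":0,"ty":0,"tz":0.025,"yaw":0},
    {"tx":0,"ty":0,"tz":0.025,"yaw":0},
    {"tx":0,"ty":0,"tz":0,"yaw":0},
  ],
)

```text
time: 4.17
eef_pos: [0.4564, -0.1691, 0.1115]
tcp_rot: [0.0, 0.997, 0.072, 0.0]
force: [0.7, 1.9, 2.4]
grip_width: -0.003
```

Request:
arm_command(
  series=[
    {"tx":0,"ty":0,"tz":0.025,"yaw":0},
    {"tx":0,"ty":0,"tz":0.025,"yaw":0},
    {"tx":0,"ty":0,"tz":0,"yaw":0},
  ],
)

```text
time: 4.42
eef_pos: [0.4565, -0.1692, 0.1097]
tcp_rot: [0.0, 0.997, 0.072, 0.0]
force: [-1.3, 1.2, 4.4]
grip_width: 0.002
```

Request:
arm_command(
  series=[
    {"tx":0,"ty":0,"tz":0.025,"yaw":0},
    {"tx":0,"ty":0,"tz":0.025,"yaw":0},
    {"tx":0,"ty":0,"tz":0,"yaw":0},
  ],
)

```text
time: 4.67
eef_pos: [0.4562, -0.1692, 0.1073]
tcp_rot: [0.0, 0.997, 0.072, -0.0]
force: [-2.5, 1.0, 3.5]
grip_width: 0.0
```

Request:
arm_command(
  series=[
    {"tx":0,"ty":0,"tz":0.025,"yaw":0},
    {"tx":0,"ty":0,"tz":0,"yaw":0},
  ],
)

```text
time: 4.83
eef_pos: [0.4561, -0.1693, 0.1066]
tcp_rot: [0.0, 0.997, 0.072, -0.0]
force: [-2.1, 1.1, 6.9]
grip_width: 0.001
```

The button is at the bottom of its travel (6.4 mm, about 7 N). Next I'll work out the arc for easing the lid up.

Run:
```python
import numpy as np
def tcp(t):
    n=17+6*np.clip((t-.3)/.8,0,1); off=4.5+6.5*np.clip(t/.6,0,1)
    return np.array([-122*np.cos(t)+n*np.sin(t)+off,122*np.sin(t)+n*np.cos(t)])
T=np.linspace(0,1.2,11);p0=tcp(0);acc=np.zeros(2)
for a,b in zip(T,T[1:]):
    w=tcp(b)-p0; s=np.round((w-acc)/400,3); acc+=s*400
    print(round(b,2),'per row x10: tx',s[0],'tz',-s[1],' z',(106.6+acc[1]).round(1),'x',acc[0].round(1))
```

```text
0.12 per row x10: tx 0.011 tz -0.036  z 121.0 x 4.4
0.24 per row x10: tx 0.014 tz -0.035  z 135.0 x 10.0
0.36 per row x10: tx 0.02 tz -0.035  z 149.0 x 18.0
0.48 per row x10: tx 0.024 tz -0.033  z 162.2 x 27.6
0.6 per row x10: tx 0.028 tz -0.03  z 174.2 x 38.8
0.72 per row x10: tx 0.028 tz -0.027  z 185.0 x 50.0
0.84 per row x10: tx 0.032 tz -0.024  z 194.6 x 62.8
0.96 per row x10: tx 0.034 tz -0.019  z 202.2 x 76.4
1.08 per row x10: tx 0.037 tz -0.014  z 207.8 x 91.2
1.2 per row x10: tx 0.036 tz -0.01  z 211.8 x 105.6
```

Request:
arm_command(
  series=[
    {"tx":0.011,"ty":0,"tz":-0.036,"yaw":0},
    {"tx":0.011,"ty":0,"tz":-0.036,"yaw":0},
    {"tx":0.011,"ty":0,"tz":-0.036,"yaw":0},
    {"tx":0.011,"ty":0,"tz":-0.036,"yaw":0},
    {"tx":0.011,"ty":0,"tz":-0.036,"yaw":0},
    {"tx":0.011,"ty":0,"tz":-0.036,"yaw":0},
    {"tx":0.011,"ty":0,"tz":-0.036,"yaw":0},
    {"tx":0.011,"ty":0,"tz":-0.036,"yaw":0},
    {"tx":0.011,"ty":0,"tz":-0.036,"yaw":0},
    {"tx":0.011,"ty":0,"tz":-0.036,"yaw":0},
  ],
)

```text
time: 5.67
eef_pos: [0.4607, -0.1686, 0.1209]
tcp_rot: [0.0, 0.997, 0.072, 0.0]
force: [-3.2, -0.4, 4.0]
grip_width: 0.001
```

Run:
```python
from h import *
s=snap('scene','s4.png')
cv2.imwrite('pics/s4z.png',cv2.resize(s['frame'][150:320,290:440],None,fx=3,fy=3)[:,:,::-1])
o=env.get_obs();print(o['eef_pos'],o['force'],o['time'])
```

```text
[ 0.46089363 -0.16858075  0.12124892] [-2.11937709 -0.40797121  5.96781475] 5.7167
```

View pics/s4z.png

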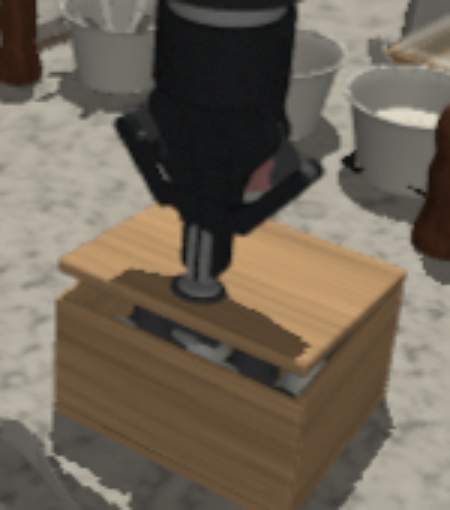

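The lid has unlatched and opened about 0.12 rad, held by the tips on the button with about 5 N of contact. I'll carry on along the arc.

Request:
arm_command(
  series=[
    {"tx":0.014,"ty":0,"tz":-0.035,"yaw":0},
    {"tx":0.014,"ty":0,"tz":-0.035,"yaw":0},
    {"tx":0.014,"ty":0,"tz":-0.035,"yaw":0},
    {"tx":0.014,"ty":0,"tz":-0.035,"yaw":0},
    {"tx":0.014,"ty":0,"tz":-0.035,"yaw":0},
    {"tx":0.014,"ty":0,"tz":-0.035,"yaw":0},
    {"tx":0.014,"ty":0,"tz":-0.035,"yaw":0},
    {"tx":0.014,"ty":0,"tz":-0.035,"yaw":0},
    {"tx":0.014,"ty":0,"tz":-0.035,"yaw":0},
    {"tx":0.014,"ty":0,"tz":-0.035,"yaw":0},
    {"tx":0.02,"ty":0,"tz":-0.035,"yaw":0},
    {"tx":0.02,"ty":0,"tz":-0.035,"yaw":0},
    {"tx":0.02,"ty":0,"tz":-0.035,"yaw":0},
    {"tx":0.02,"ty":0,"tz":-0.035,"yaw":0},
    {"tx":0.02,"ty":0,"tz":-0.035,"yaw":0},
    {"tx":0.02,"ty":0,"tz":-0.035,"yaw":0},
    {"tx":0.02,"ty":0,"tz":-0.035,"yaw":0},
    {"tx":0.02,"ty":0,"tz":-0.035,"yaw":0},
    {"tx":0.02,"ty":0,"tz":-0.035,"yaw":0},
    {"tx":0.02,"ty":0,"tz":-0.035,"yaw":0},
  ],
)

```text
time: 7.38
eef_pos: [0.4742, -0.1665, 0.1489]
tcp_rot: [0.0, 0.997, 0.072, 0.0]
force: [-1.4, 0.7, 2.8]
grip_width: 0.002
```

Run:
```python
from h import *
s=snap('scene','s5.png')
cv2.imwrite('pics/s5z.png',cv2.resize(s['frame'][120:320,290:440],None,fx=3,fy=3)[:,:,::-1])
o=env.get_obs();print(o['eef_pos'],o['force'],o['time'])
```

```text
[ 0.47440467 -0.1665276   0.14915577] [-0.69790754  0.51191385  2.94748126] 7.4333
```

View pics/s5z.png

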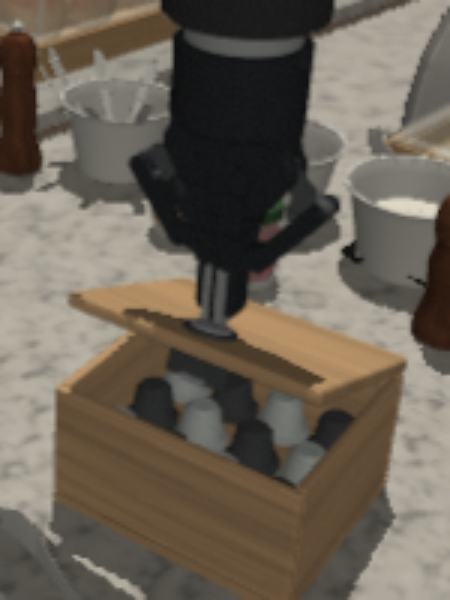

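The lid is at about 0.36 rad with the tips still on the button.

Request:
arm_command(
  series=[
    {"tx":0.024,"ty":0,"tz":-0.033,"yaw":0},
    {"tx":0.024,"ty":0,"tz":-0.033,"yaw":0},
    {"tx":0.024,"ty":0,"tz":-0.033,"yaw":0},
    {"tx":0.024,"ty":0,"tz":-0.033,"yaw":0},
    {"tx":0.024,"ty":0,"tz":-0.033,"yaw":0},
    {"tx":0.024,"ty":0,"tz":-0.033,"yaw":0},
    {"tx":0.024,"ty":0,"tz":-0.033,"yaw":0},
    {"tx":0.024,"ty":0,"tz":-0.033,"yaw":0},
    {"tx":0.024,"ty":0,"tz":-0.033,"yaw":0},
    {"tx":0.024,"ty":0,"tz":-0.033,"yaw":0},
    {"tx":0.028,"ty":0,"tz":-0.03,"yaw":0},
    {"tx":0.028,"ty":0,"tz":-0.03,"yaw":0},
    {"tx":0.028,"ty":0,"tz":-0.03,"yaw":0},
    {"tx":0.028,"ty":0,"tz":-0.03,"yaw":0},
    {"tx":0.028,"ty":0,"tz":-0.03,"yaw":0},
    {"tx":0.028,"ty":0,"tz":-0.03,"yaw":0},
    {"tx":0.028,"ty":0,"tz":-0.03,"yaw":0},
    {"tx":0.028,"ty":0,"tz":-0.03,"yaw":0},
    {"tx":0.028,"ty":0,"tz":-0.03,"yaw":0},
    {"tx":0.028,"ty":0,"tz":-0.03,"yaw":0},
  ],
)

```text
time: 9.1
eef_pos: [0.4948, -0.1635, 0.174]
tcp_rot: [0.0, 0.997, 0.072, 0.0]
force: [0.1, -0.5, 3.0]
grip_width: 0.0
```

Run:
```python
from h import *
s=snap('scene','s6.png')
cv2.imwrite('pics/s6z.png',cv2.resize(s['frame'][120:320,290:440],None,fx=3,fy=3)[:,:,::-1])
o=env.get_obs();print(o['eef_pos'],o['force'],o['time'])
```

```text
[ 0.49500776 -0.16353805  0.17423708] [-0.59539612  0.23427273  2.65069355] 9.15
```

View pics/s6z.png

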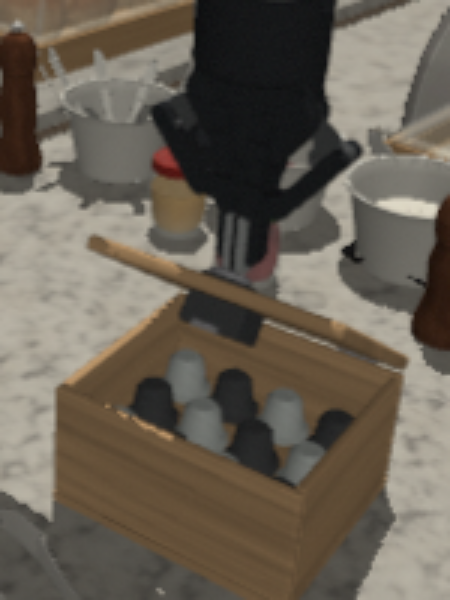

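The lid is at about 0.6 rad and still in contact behind it. I'll continue.

Request:
arm_command(
  series=[
    {"tx":0.028,"ty":0,"tz":-0.027,"yaw":0},
    {"tx":0.028,"ty":0,"tz":-0.027,"yaw":0},
    {"tx":0.028,"ty":0,"tz":-0.027,"yaw":0},
    {"tx":0.028,"ty":0,"tz":-0.027,"yaw":0},
    {"tx":0.028,"ty":0,"tz":-0.027,"yaw":0},
    {"tx":0.028,"ty":0,"tz":-0.027,"yaw":0},
    {"tx":0.028,"ty":0,"tz":-0.027,"yaw":0},
    {"tx":0.028,"ty":0,"tz":-0.027,"yaw":0},
    {"tx":0.028,"ty":0,"tz":-0.027,"yaw":0},
    {"tx":0.028,"ty":0,"tz":-0.027,"yaw":0},
    {"tx":0.032,"ty":0,"tz":-0.024,"yaw":0},
    {"tx":0.032,"ty":0,"tz":-0.024,"yaw":0},
    {"tx":0.032,"ty":0,"tz":-0.024,"yaw":0},
    {"tx":0.032,"ty":0,"tz":-0.024,"yaw":0},
    {"tx":0.032,"ty":0,"tz":-0.024,"yaw":0},
    {"tx":0.032,"ty":0,"tz":-0.024,"yaw":0},
    {"tx":0.032,"ty":0,"tz":-0.024,"yaw":0},
    {"tx":0.032,"ty":0,"tz":-0.024,"yaw":0},
    {"tx":0.032,"ty":0,"tz":-0.024,"yaw":0},
    {"tx":0.032,"ty":0,"tz":-0.024,"yaw":0},
  ],
)

```text
time: 10.82
eef_pos: [0.5185, -0.1601, 0.1943]
tcp_rot: [0.0, 0.997, 0.072, -0.0]
force: [1.5, 0.0, 0.9]
grip_width: -0.0
```

Run:
```python
from h import *
s=snap('scene','s7.png')
cv2.imwrite('pics/s7z.png',cv2.resize(s['frame'][120:320,290:440],None,fx=3,fy=3)[:,:,::-1])
w=snap('wrist','w7.png')
o=env.get_obs();print(o['eef_pos'],o['force'],o['time'])
```

```text
[ 0.51860804 -0.16007043  0.19440795] [ 1.21551661 -0.20120652  0.10016969] 10.9167
```

View pics/s7z.png

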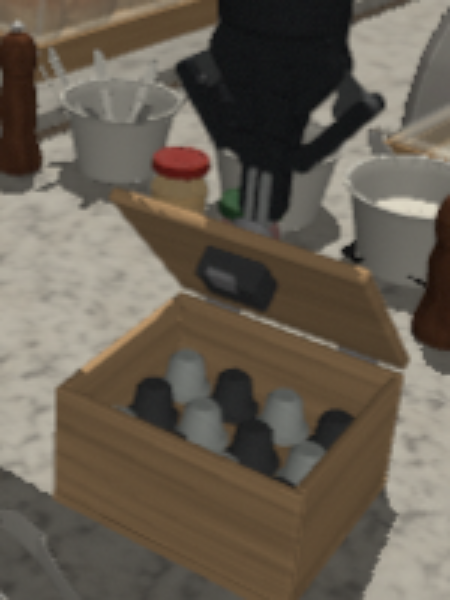

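View pics/w7.png

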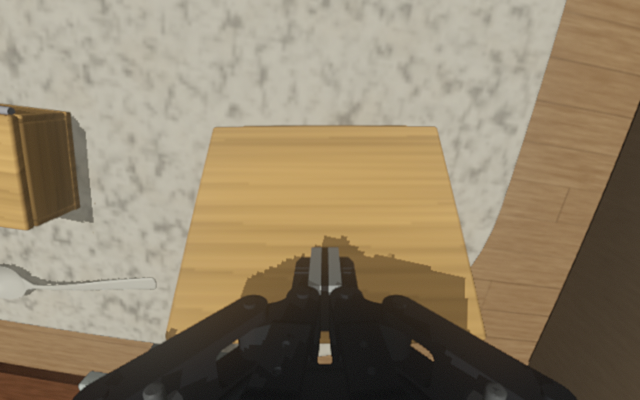

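The lid is at about 0.84 rad, still following the tips. I'll take the next stretch towards the stop.

Request:
arm_command(
  series=[
    {"tx":0.034,"ty":0,"tz":-0.019,"yaw":0},
    {"tx":0.034,"ty":0,"tz":-0.019,"yaw":0},
    {"tx":0.034,"ty":0,"tz":-0.019,"yaw":0},
    {"tx":0.034,"ty":0,"tz":-0.019,"yaw":0},
    {"tx":0.034,"ty":0,"tz":-0.019,"yaw":0},
    {"tx":0.034,"ty":0,"tz":-0.019,"yaw":0},
    {"tx":0.034,"ty":0,"tz":-0.019,"yaw":0},
    {"tx":0.034,"ty":0,"tz":-0.019,"yaw":0},
    {"tx":0.034,"ty":0,"tz":-0.019,"yaw":0},
    {"tx":0.034,"ty":0,"tz":-0.019,"yaw":0},
    {"tx":0.037,"ty":0,"tz":-0.014,"yaw":0},
    {"tx":0.037,"ty":0,"tz":-0.014,"yaw":0},
    {"tx":0.037,"ty":0,"tz":-0.014,"yaw":0},
    {"tx":0.037,"ty":0,"tz":-0.014,"yaw":0},
    {"tx":0.037,"ty":0,"tz":-0.014,"yaw":0},
    {"tx":0.037,"ty":0,"tz":-0.014,"yaw":0},
    {"tx":0.037,"ty":0,"tz":-0.014,"yaw":0},
    {"tx":0.037,"ty":0,"tz":-0.014,"yaw":0},
    {"tx":0.037,"ty":0,"tz":-0.014,"yaw":0},
    {"tx":0.037,"ty":0,"tz":-0.014,"yaw":0},
  ],
)

```text
time: 12.58
eef_pos: [0.5466, -0.156, 0.2075]
tcp_rot: [0.0, 0.997, 0.072, -0.0]
force: [0.5, 0.4, -0.1]
grip_width: -0.002
```

Run:
```python
from h import *
s=snap('scene','s8.png')
cv2.imwrite('pics/s8z.png',cv2.resize(s['frame'][100:320,290:440],None,fx=2.7,fy=2.7)[:,:,::-1])
o=env.get_obs();print(o['eef_pos'],o['force'],o['time'])
```

```text
[ 0.54682821 -0.1560022   0.20752719] [-0.47104725  0.67871572  0.1499636 ] 12.6333
```

View pics/s8z.png

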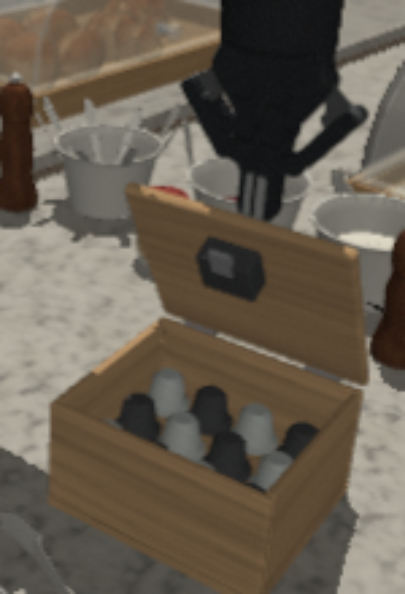

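The lid is near 1.08 rad. I'll ease slowly past the nominal stop while keeping on the arc.

Request:
arm_command(
  series=[
    {"tx":0.03,"ty":0,"tz":-0.008,"yaw":0},
    {"tx":0.03,"ty":0,"tz":-0.008,"yaw":0},
    {"tx":0.03,"ty":0,"tz":-0.008,"yaw":0},
    {"tx":0.03,"ty":0,"tz":-0.008,"yaw":0},
    {"tx":0.03,"ty":0,"tz":-0.008,"yaw":0},
    {"tx":0.03,"ty":0,"tz":-0.008,"yaw":0},
    {"tx":0.03,"ty":0,"tz":-0.008,"yaw":0},
    {"tx":0.03,"ty":0,"tz":-0.008,"yaw":0},
    {"tx":0.03,"ty":0,"tz":-0.008,"yaw":0},
    {"tx":0.03,"ty":0,"tz":-0.008,"yaw":0},
    {"tx":0.03,"ty":0,"tz":-0.008,"yaw":0},
    {"tx":0.03,"ty":0,"tz":-0.008,"yaw":0},
  ],
)

```text
time: 13.63
eef_pos: [0.5609, -0.154, 0.2114]
tcp_rot: [0.0, 0.997, 0.072, 0.0]
force: [-0.7, -0.6, -0.3]
grip_width: -0.005
```

Run:
```python
from h import *
s=snap('scene','s9.png'); w=snap('wrist','w9.png')
cv2.imwrite('pics/s9z.png',cv2.resize(s['frame'][100:320,290:440],None,fx=2.7,fy=2.7)[:,:,::-1])
o=env.get_obs();print(o['eef_pos'],o['force'],o['time'])
```

```text
[ 0.56090427 -0.15397957  0.21135923] [-0.14859874 -0.16407759 -0.53081878] 13.7333
```

View pics/s9z.png

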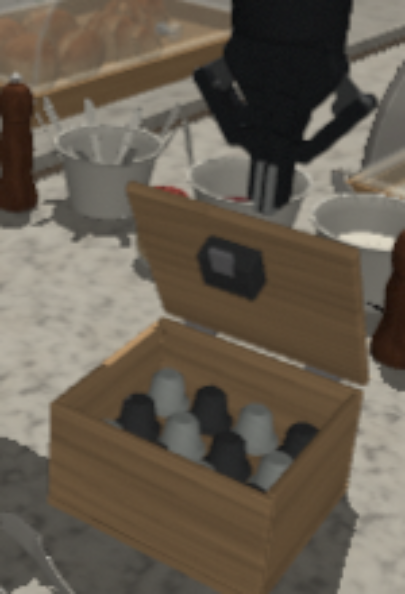

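View pics/w9.png

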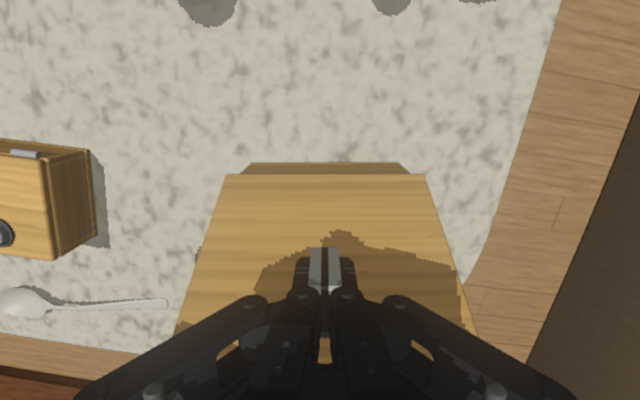

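The lid hasn't moved since the previous picture (corner at (128,185)), so it's at its stop, and the tips are now clear of it with no force. I'll withdraw upward.

Request:
arm_command(
  series=[
    {"tx":0.1,"ty":0,"tz":-0.1,"yaw":0},
    {"tx":0.1,"ty":0,"tz":-0.3,"yaw":0},
    {"tx":0,"ty":0,"tz":-0.5,"yaw":0},
    {"tx":0,"ty":0,"tz":-0.5,"yaw":0},
    {"tx":0,"ty":0,"tz":-0.5,"yaw":0},
    {"tx":0,"ty":0,"tz":-0.3,"yaw":0},
    {"tx":0,"ty":0,"tz":-0.1,"yaw":0},
    {"tx":0,"ty":0,"tz":0,"yaw":0},
    {"tx":0,"ty":0,"tz":0,"yaw":0},
    {"tx":0,"ty":0,"tz":0,"yaw":0},
  ],
)

```text
time: 14.57
eef_pos: [0.5685, -0.1526, 0.3019]
tcp_rot: [-0.0, 0.997, 0.072, -0.001]
force: [-0.1, 0.6, -0.4]
grip_width: -0.001
```

Run:
```python
from h import *
s=snap('scene','s10.png')
o=env.get_obs();print(o['eef_pos'],o['force'],o['time'],abs(o['joint_vel']).max())
# lid angle: front-left corner of the inner/top edge, crop px (128,185)
H=np.array([.5715,-.152,.090]);a=.146;x=np.array([np.cos(a),np.sin(a),0]);y=np.array([-np.sin(a),np.cos(a),0])
for px,py,k in [(290+128/2.7,100+185/2.7,1),(290+360/2.7,100+250/2.7,-1)]:
    c,r=ray(s,px,py); P0=H+y*.085*k; P=c+r*((P0-c)@y)/(r@y); q=P-H
    print('lid corner box x,z mm',1e3*q@x,1e3*q[2],'angle',np.arctan2(q[2],-(q@x)),'len',1e3*np.hypot(q[2],q@x))
```

```text
[ 0.56845301 -0.15269401  0.30193199] [0.42470393 0.05207454 0.60189003] 14.6167 0.0028865864542036057
lid corner box x,z mm -56.404620112427985 130.5866123714384 angle 1.1630683563559259 len 142.2474762541523
lid corner box x,z mm -52.52557771078693 132.16422472817416 angle 1.1925103696587658 len 142.21926245010286
```

View pics/s10.png

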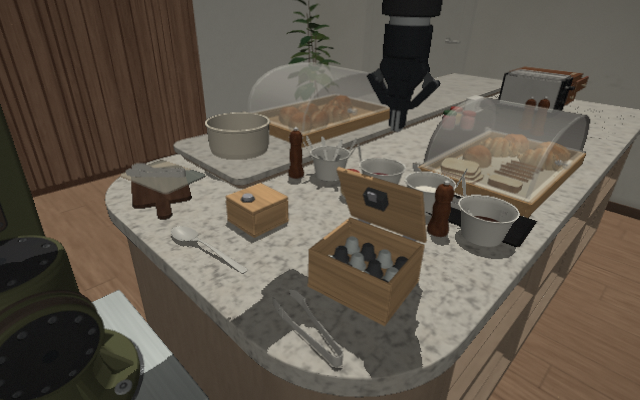

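The large lid stands open; its upper corner is at (340,170). The measured corner angle is 1.16–1.19 rad, which fits 1.1 rad once 0.07 is allowed for the lid's thickness. The small box is shut at (258,208), and the gripper is clear.

```bash
python3 -c "
from h import *
print(ticket.hand_in())"
```

```text
the job is handed in; nothing more can be done
None
```

The larger box now stands open at its stop and the smaller one is still shut; the job is handed in.

I pressed the larger box's button to the end of its travel with the closed fingertips, at about 7 N. I then eased the lid up at roughly 0.14 rad/s with the tips behind it. It followed the tips in every picture, with no jump, until it stopped. I then lifted the gripper clear.

**Last checks:**
- **Lid:** it had stopped moving before the tips left it. The corner angle of 1.16–1.19 rad fits the 1.1 rad stop once the lid's thickness (about 0.07 rad) is allowed for. The corner distance measured 142 mm where about 150 mm was expected, which I put down to hand-read pixels.
- **Contact near the end:** from about 1.08 rad the lid's push was too small to tell from sensor noise. I judged that last part from the pictures only.
- **Gripper:** it is about 0.30 m above the worktop with no contact force.
- **Time:** the clock stood at 14.6 s at the last reading, against the 35 s limit.

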